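# Shim the rocking darts scorer

## Robot

A 7-joint arm with a two-finger parallel gripper is mounted at the origin on the work surface. World frame = base frame: x ahead of the robot, y to its left, z up, the work surface at z = 0. Lengths are in m, angles in rad, forces in N, time in s.
With the tool pointing down it reaches from about 0.425 to 0.95 m from the base axis. Payload 4.7 kg.
Tool frame: the origin (TCP) lies where the fingers leave the gripper's body, on its centre line; the fingertips stand 73 mm ahead of it and the grasp point (between the pads) lies 54 mm ahead of it (ctrl.tip_reach is the z of the fingertips in the tool frame, in m); z points along the fingers, y is the line along which they close (so a half turn about z gives the same grasp; the last joint's range is limited). The gripper opens to 85 mm and grips with 20 to 120 N. Pads are 22 mm wide; open, the fingers measure 114 mm over their backs; the gripper's body (76 mm by 85 mm) begins 54 mm behind the grasp point. The pads swing forward as they close: fully open they stand 13 mm farther back than shut.
Start: joints at [-1.22, 0.469, -0.049, 1.532, 0.024, 1.141, -0.082], TCP at [0.25, 0.627, 0.304] pointing down, gripper open.
Joint ranges: [-2.59, 2.59], [-0.33, 1.99], [-1.39, 1.29], [0.1, 2.45], [-1.04, 4.18], [0.21, 1.99], [-2.66, 2.66]. Speed limits (rad/s): [2.57, 2.57, 3.14, 3.14, 3.14, 3.14, 3.14].

## Interface

Orientations are given as a unit quaternion [x, y, z, w].
In Python, from plant import ctrl, optics gives the robot as it stands.
- The arm moves only by the tool play_rows, never from a script. Its argument "series" is a list of rows, each an object of numbers: "x", "y", "z": the shift along the world's x, y, z scaled (see below); "twist": the turn about the world's z scaled (see below); "jaw": the gripper's target within -1 to 1 (fully open at 1, half-way at 0, shut at -1). In form: [{"x": .., "y": .., "z": .., "twist": .., "jaw": ..}, ...]. A call has 1 to 5 rows; each row is the pose to reach, as a shift and turn from the pose commanded when the call began; what a row does not reach only later rows make up. The controller multiplies each number of a shift by 0.3 m and each number of a turn by pi/2 rad. A row lasts 1/8 s, in which the tool goes at most 62.5 mm and 10.7 degrees, less where a joint would pass 70% of its speed; a pose out of reach is approached as far as the arm can. A call with a number of a shift or a turn outside -1 to 1 is refused whole. A call with a gripper value outside its range is refused whole. The fingers move at their own pace and stop on an object; "newtons" is the grip in N (left out, the last holds). Time passes only in rows, so rows that repeat a pose let the fingers close. It gives the time, the measured TCP pose, the force, the opening and the grip force at its end, in the units of the state.
- ctrl.get_state(): the state, without advancing time (a new reading comes with each control period).
- optics.snapshot(name): name is "side" or "top" or "wrist"; returns the picture (480x640x3 uint8, red, green, blue); there is no depth.
- optics.camera_model(name): a dict with "fx", "fy", "cx", "cy" (pixels), "xyz" and "orientation" of the camera in the world. Camera axes: x right, y down, z forward; pixel columns grow to the right and rows downward; lengths in m; the calibration is good to about 2 mm. The wrist camera is an equidistant fisheye: a pixel r from the principal point sees the ray r / f radians off the axis. A picture is of the moment at which its call begins: read the wrist's pose just before it. camera_model takes no time and is no camera call; for the wrist camera it gives the pose at the moment of the call.
- ctrl.finish_job(): hands the job in; it is judged then, once.
The state is a dict: "t": time; "q": joint angles; "dq": joint speeds; "effort": joint torques, N m; "tool_pos": TCP position; "ee_rot": TCP orientation; "ft_force": force on the tool from outside, world axes, zero at the start; "torque": the same for the moment, N m; "gripper_width": finger opening in m; "grasp_force": force on a finger pad.
Only numpy, scipy, OpenCV 4.12 (cv2) and the standard library are available. Lean on these libraries where they do the work, as an engineer would, in place of code of your own. Each camera call takes 0.05 s, during which the arm holds its last target. There are 200 camera calls.

## Task

The darts scorer has lost the rubber from one foot and rocks whenever its big green key is pressed. Push the wooden wedge, thin end first, under the short foot until the scorer stands level on all four corners and the rocking stops, then press the green key right down to try it, and leave the wedge in place. Only push: do not pinch or lift the wedge, do not lift the scorer or shove it along the counter, and leave the other things where they are.

Things in the scene. Friction and masses are not known exactly. Their poses are not given: they have to be found in the camera images.
- scorer: Electronic darts scorer, black console 320 (its y) x 220 (its x), about 2.2 kg. Origin on the counter under its middle, midway between the feet, z up. The top slopes from 78 mm at the display side (-x) to 50 at the key side (+x). Feet at x +-80, y +-125; the one at (-80, -125) is 7 mm short, so it leans about 3 degrees onto it. Standing level = z axis vertical.
- short_foot (a point): Lowest point of the short foot: a bare steel dome of 14 mm radius, 28 mm wide, set in 30 mm from the scorer's -x face and 35 mm from its -y face. On the counter at the start; 7 mm above it when the scorer is level.
- enter_key_top (a point): Middle of the top of the big green square key (40 x 40 mm) at scorer x 58, y 100, above the foot opposite the short one; key top about 66 mm above the counter when the scorer is level.
- enter_key (a joint): Travel of the green key, 0 = up, 0.005 m = right down; it slides square to the sloping top (about 7 degrees off vertical), needs about 2 N to start and 5 N to bottom, and springs back. Pressed before the shimming, it rocks the scorer.
- wedge: Loose beech wedge, 120 long (its x) x 50 wide (y), 60 g. Origin at the centre of its flat underside; +x points to the thin end (1.5 mm at x = +60), the thick end is 18 mm at x = -60, with an even slope on top. It lies flat, thin end towards the short foot. The slope holds by friction: it stays where it is left. The scorer is level with the wedge's middle about 20 mm short of the foot.
- wedge_back (a point): Middle of the thick end's flat face, the face to push on: 50 mm wide, 18 mm high, 9 mm above the counter. The push takes almost nothing up to the foot, about 2 to 4 N while the foot climbs the slope, and 6 to 10 N once all four corners bear; pushed further, the scorer slides along with the wedge.
- mug: Dimpled glass beer mug, 88 mm across, 118 high, handle on its +y side; origin at the centre of its base. Leave alone.
- spirit_level: Wooden spirit level with brass edges, 230 x 31 x 48 mm, standing on its edge beside the scorer; origin at the centre of its underside. Leave alone.
- tape_measure: Tape measure in a red case, 68 x 34 x 60 mm; origin at the centre of its underside. Leave alone.
- screwdriver: Wooden-handled screwdriver, 200 mm long, lying along its x; origin under its middle. Leave alone.
- dart_stand: Wooden block 50 x 130 x 32 mm holding three upright darts, 157 mm high in all; origin at the centre of its underside. Leave alone.
Not all that is in view belongs to the job. There is more than one size of the wedge; the one meant has the size given above.

How it is judged:
On the way, in this order (a step that is already met when the one before it is completed fails the run):
1. the wedge carries the short foot and the scorer stands level (angle between scorer's own z axis and vertical below 0.01 rad and contact force between wedge and scorer above 0.5 N and value of joint enter_key below 0.001 m), for 0.3 s.
2. the green key is pressed right down and the scorer does not rock (value of joint enter_key above 0.004 m and angle between scorer's own z axis and vertical below 0.012 rad), for 0.1 s.
At the end, for the whole second after the job is handed in: The wedge carries the short foot, the scorer is level within 0.01 rad (0.6 degrees) on all four corners, the key has sprung back up, all at rest (all of step 1 and horizontal distance between wedge and short_foot below 0.06 m and height (world z) of wedge below 0.004 m and linear speed of each of scorer, wedge below 0.01 m/s); the robot touches nothing.
It fails at once if the wedge or the scorer is lifted off the counter (height (world z) of any of wedge, scorer above 0.012 m).
It fails at once if the scorer is shoved more than 30 mm along the counter (distance of scorer from where it was at the start of the episode above 0.03 m).
It fails at once if the wedge is pinched or forced with more than 40 N (contact force between the fingers and wedge above 40 N).
It fails at once if the mug, spirit level, tape measure, screwdriver or dart stand is moved more than 30 mm (distance of any of mug, spirit_level, tape_measure, screwdriver, dart_stand from where it was at the start of the episode above 0.03 m).
It also fails if it takes over 54 s, if anything falls off the work surface, if the arm or the gripper's body presses on something with over 40 N, if the wrist force passes 120 N, or if a joint passes its speed limit or range.

## Working session

There is one attempt and no reset: what is moved stays moved. The work goes in short steps, Python scripts to look and compute and a tool call to move; the robot and the scene stay as the last step left them, time stands still between calls to the robot, and variables do not carry over. Pictures are saved under pics/ and viewed, at most 10 in all, crops included, and the job is handed in when it is done.

Besides the shell and the picture viewer there is one more tool, called after "Call:" as name(argument=value, ...) on one line, values as JSON. play_rows: Moves the arm, as the interface text tells. Shifts and turns lie within -1 to 1; 1 stands for 0.3 m of shift or pi/2 rad of turn. Its arguments: {"type":"object","properties":{"series":{"type":"array"},"newtons":{"type":"number"}},"required":["series"]}

```bash
mkdir -p pics; cat > h.py <<'E'
import numpy as np,cv2
from plant import ctrl,optics
from scipy.spatial.transform import Rotation as R
def shot(n,f):
    im=optics.snapshot(n); cv2.imwrite('pics/'+f,im[:,:,::-1]); return im
def ray2plane(n,uv,z=0.,m=None):
    m=m or optics.camera_model(n)
    uv=np.atleast_2d(uv).astype(float)
    d=np.c_[(uv[:,0]-m['cx'])/m['fx'],(uv[:,1]-m['cy'])/m['fy'],np.ones(len(uv))]
    d=R.from_quat(m['orientation']).apply(d); o=np.array(m['xyz'])
    return o+d*((z-o[2])/d[:,2])[:,None]
E
python3 - <<'E'
from h import *
shot('top','top0.png');shot('side','side0.png')
for n in('top','side'):print(optics.camera_model(n))
print(ctrl.get_state())
E
```

```text
{'fx': 456.8850322097198, 'fy': 456.8850322097198, 'cx': 324.3183991814972, 'cy': 243.85544678323174, 'xyz': array([ 0.28580499, -0.11744465,  1.40084476]), 'orientation': array([ 0.71302269, -0.69571117,  0.05430815, -0.06808265])}
{'fx': 609.6598939480475, 'fy': 609.6598939480475, 'cx': 319.4482165285416, 'cy': 242.00473852731577, 'xyz': array([ 0.18468227, -1.15872647,  1.4233767 ]), 'orientation': array([ 0.92729852, -0.15317299,  0.0461962 , -0.33841011])}
{'t': 0.1, 'q': array([-1.21989694,  0.46936814, -0.04860522,  1.53357219,  0.02410623,
        1.14098861, -0.08231886]), 'dq': array([ 0.0001149 , -0.00151345, -0.00113426, -0.00337154,  0.00119208,
       -0.00099073, -0.00059803]), 'effort': array([ 1.69357532e-03, -5.11513674e+01, -4.62932198e-02, -2.38390732e+01,
        1.08470453e-02,  4.37353257e-03, -1.59391101e-05]), 'tool_pos': array([0.25007815, 0.62654173, 0.30296229]), 'ee_rot': array([ 1.88749583e-01,  9.82024862e-01, -8.64754308e-04, -1.34956480e-04]), 'ft_force': array([-0.55948996,  1.06370237,  0.82711892]), 'torque': array([-0.00141245, -0.02441082,  0.0311588 ]), 'grasp_force': 0.0, 'gripper_width': 0.08520024766817998}
```

View pics/top0.png

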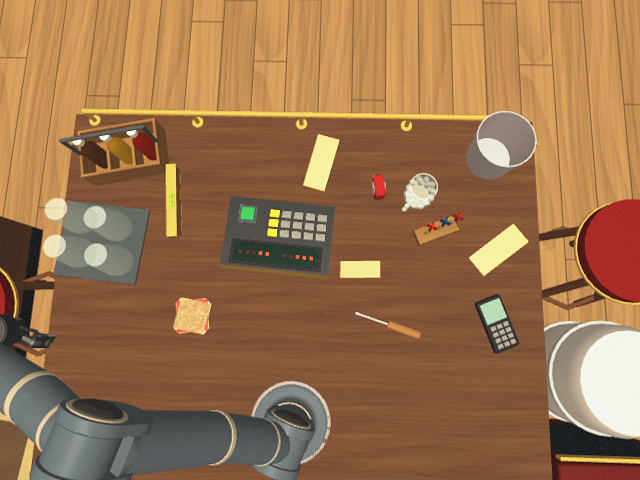

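View pics/side0.png

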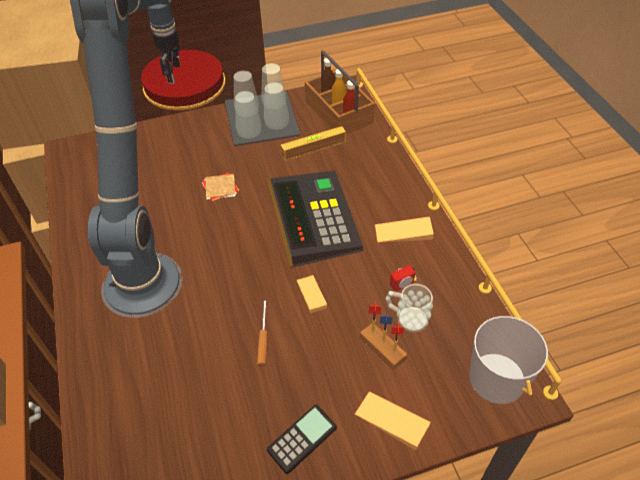

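The top view shows the scorer centred near (277,235), with its green key at (248,214) and its display side facing the robot. The short foot is therefore at the lower right, near (318,262).

There are three wedge candidates in the top view: (360,269), (321,163) and (499,249). The one at (360,269) measures about 40x16 px, or 120x50 mm, and lies beside the short foot. The other two are about 60 px long, which is too big. I'll measure it and confirm with a crop.

```bash
python3 - <<'E'
from h import *
im=cv2.imread('pics/top0.png'); hsv=cv2.cvtColor(im,cv2.COLOR_BGR2HSV)
def comps(mask,amin):
    cs,_=cv2.findContours(mask,cv2.RETR_EXTERNAL,cv2.CHAIN_APPROX_NONE)
    return [c for c in cs if cv2.contourArea(c)>amin]
m=cv2.inRange(hsv,(18,60,180),(35,160,255))
for c in comps(m,300):
    r=cv2.minAreaRect(c); b=cv2.boxPoints(r); w=ray2plane('top',b,0.01)
    print('wedge?',np.round(r[0]),'dims',[round(np.linalg.norm(w[i]-w[i+1]),3) for i in(0,1)],'ctr',w.mean(0).round(4),'\n',w[:,:2].round(4).tolist())
g=cv2.inRange(hsv,(45,120,80),(85,255,255))
for c in comps(g,60):
    r=cv2.minAreaRect(c); w=ray2plane('top',cv2.boxPoints(r),0.066)
    print('green',np.round(r[0],1),w.mean(0).round(4),[round(np.linalg.norm(w[i]-w[i+1]),3) for i in(0,1)])
x=cv2.resize(im[185:300,210:400],None,fx=4,fy=4,interpolation=cv2.INTER_CUBIC)
cv2.imwrite('pics/crop0.png',x)
s=cv2.imread('pics/side0.png'); hs=cv2.cvtColor(s,cv2.COLOR_BGR2HSV)
m=cv2.inRange(hs,(15,60,180),(35,170,255))
for c in comps(m,300):
    r=cv2.minAreaRect(c); b=cv2.boxPoints(r); w=ray2plane('side',b,0.01)
    print('side wedge',np.round(r[0]),[round(np.linalg.norm(w[i]-w[i+1]),3) for i in(0,1)],w.mean(0).round(4),w[:,:2].round(4).tolist())
g=cv2.inRange(hs,(45,120,80),(85,255,255))
for c in comps(g,60):
    r=cv2.minAreaRect(c); w=ray2plane('side',cv2.boxPoints(r),0.066); print('side green',np.round(r[0],1),w.mean(0).round(4))
E
```

```text
wedge? [ 28. 460.] dims [np.float64(0.112), np.float64(0.033)] ctr [-0.1223  0.7521  0.01  ] 
 [[-0.1749, 0.7751], [-0.0635, 0.7609], [-0.0698, 0.7288], [-0.1809, 0.7434]]
wedge? [192. 316.] dims [np.float64(0.098), np.float64(0.097)] ctr [0.2984 0.307  0.01  ] 
 [[0.259, 0.3615], [0.3558, 0.3477], [0.3375, 0.252], [0.2413, 0.2669]]
wedge? [360. 269.] dims [np.float64(0.119), np.float64(0.049)] ctr [ 0.4535 -0.1966  0.01  ] 
 [[0.4767, -0.1366], [0.4795, -0.256], [0.4303, -0.2563], [0.4275, -0.1376]]
wedge? [498. 249.] dims [np.float64(0.181), np.float64(0.072)] ctr [ 0.5249 -0.6205  0.01  ] 
 [[0.4981, -0.5284], [0.6098, -0.6706], [0.551, -0.7123], [0.4408, -0.5708]]
wedge? [171. 200.] dims [np.float64(0.032), np.float64(0.236)] ctr [0.6602 0.4016 0.01  ] 
 [[0.7773, 0.4277], [0.778, 0.3954], [0.5432, 0.376], [0.5425, 0.4074]]
wedge? [321. 162.] dims [np.float64(0.178), np.float64(0.071)] ctr [ 0.7944 -0.0693  0.01  ] 
 [[0.7176, -0.014], [0.8907, -0.0571], [0.8708, -0.1253], [0.6987, -0.081]]
wedge? [284. 113.] dims [np.float64(0.013), np.float64(1.331)] ctr [0.9585 0.0604 0.01  ] 
[... 3398 characters left out ...]
0.9523, 0.1336]]
side wedge [501.  84.] [np.float64(0.434), np.float64(0.294)] [1.442  0.4941 0.01  ] [[1.2764, 0.6211], [1.7101, 0.6308], [1.5897, 0.3624], [1.1918, 0.3623]]
side wedge [427.  86.] [np.float64(0.385), np.float64(0.235)] [1.1742 0.5811 0.01  ] [[1.0146, 0.6848], [1.3997, 0.6949], [1.3211, 0.4738], [0.9613, 0.471]]
side wedge [287.  64.] [np.float64(0.217), np.float64(0.236)] [0.7069 0.9025 0.01  ] [[0.6118, 0.9938], [0.8235, 1.0408], [0.7957, 0.8069], [0.5968, 0.7685]]
side wedge [39. 34.] [np.float64(0.365), np.float64(0.556)] [-0.2365  1.4947  0.01  ] [[-0.3988, 1.8398], [-0.0563, 1.7132], [-0.0955, 1.1585], [-0.3955, 1.2671]]
side green [323.5 183.6] [0.6079 0.1513 0.066 ]
```

View pics/crop0.png

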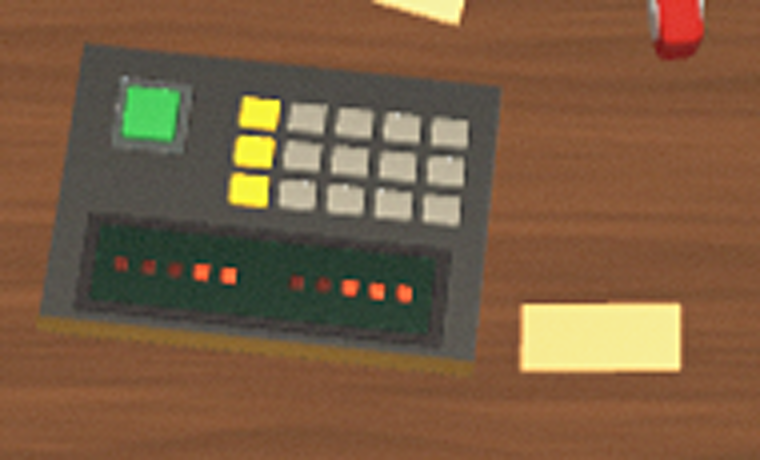

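Confirmed: the wedge at (360,269) is 119x49 mm in the top view, and the other two are about 180x72. In the crop, the scorer's top corners are at (87,44), (500,88), (472,360) and (42,318), which gives me its pose.

```bash
python3 - <<'E'
from h import *
cr=np.array([[87,44],[500,88],[472,360],[42,318]])/4.+[210,185]-0.375
hz=[.054,.050,.071,.078]   # rough heights incl lean
loc=np.array([[110,160],[110,-160],[-110,-160],[-110,160]])/1000.
W=np.array([ray2plane('top',c,z)[0,:2] for c,z in zip(cr,hz)])
# rigid fit
A=loc-loc.mean(0);B=W-W.mean(0);H=A.T@B;yaw=np.arctan2(H[0,1]-H[1,0],H[0,0]+H[1,1])
Rm=np.array([[np.cos(yaw),-np.sin(yaw)],[np.sin(yaw),np.cos(yaw)]]);t=W.mean(0)
print('scorer',t,np.degrees(yaw),'res',(W-loc@Rm.T-t).round(4).tolist())
for n,p in dict(foot=(-.08,-.125),key=(.058,.1)).items():print(n,Rm@p+t)
im=cv2.imread('pics/side0.png')
print('foot px in side',)
cv2.imwrite('pics/crop1.png',cv2.resize(im[160:330,250:380],None,fx=4,fy=3.5,interpolation=cv2.INTER_CUBIC)) 
E
```

```text
scorer [0.5448458  0.04966848] -4.348419537623257 res [[-0.0021, -0.0005], [-0.0047, 0.0019], [0.0043, 0.0011], [0.0025, -0.0025]]
foot [ 0.45559841 -0.06890598]
key [0.61026098 0.14498298]
foot px in side
```

Call:
play_rows(series=[{"x": 0.7,"y": -0.7,"z": 0,"twist": -0.5,"jaw": -1},{"x": 0.7,"y": -0.7,"z": 0,"twist": -0.5,"jaw": -1},{"x": 0.7,"y": -0.7,"z": 0,"twist": -0.5,"jaw": -1},{"x": 0.7,"y": -0.7,"z": 0,"twist": -0.5,"jaw": -1},{"x": 0.7,"y": -0.7,"z": 0,"twist": -0.5,"jaw": -1}])

```text
t: 0.72
tool_pos: [0.4621, 0.4141, 0.3037]
ee_rot: [0.552, 0.834, -0.0, 0.0]
ft_force: [0.1, 0.9, 0.6]
gripper_width: 0.0001
grasp_force: 0.0
```

Call:
play_rows(series=[{"x": 0.1,"y": -1,"z": 0,"twist": -0.24,"jaw": -1},{"x": 0.1,"y": -1,"z": 0,"twist": -0.24,"jaw": -1},{"x": 0.1,"y": -1,"z": 0,"twist": -0.24,"jaw": -1},{"x": 0.1,"y": -1,"z": 0,"twist": -0.24,"jaw": -1},{"x": 0.1,"y": -1,"z": 0,"twist": -0.24,"jaw": -1}])

```text
t: 1.35
tool_pos: [0.4899, 0.1142, 0.3038]
ee_rot: [0.697, 0.717, -0.0, -0.0]
ft_force: [1.5, -0.1, 0.2]
gripper_width: -0.0001
grasp_force: 0.0
```

Call:
play_rows(series=[{"x": 0,"y": -1,"z": 0,"twist": 0,"jaw": -1},{"x": 0,"y": -1,"z": 0,"twist": 0,"jaw": -1},{"x": 0,"y": -1,"z": 0,"twist": 0,"jaw": -1},{"x": 0,"y": -1,"z": 0,"twist": 0,"jaw": -1},{"x": 0,"y": -1,"z": 0,"twist": 0,"jaw": -1}])

```text
t: 1.98
tool_pos: [0.4895, -0.1856, 0.3039]
ee_rot: [0.698, 0.717, -0.0, 0.0]
ft_force: [0.4, -0.8, 0.1]
gripper_width: 0.0003
grasp_force: 0.0
```

Call:
play_rows(series=[{"x": -0.1,"y": -0.47,"z": -0.3,"twist": 0,"jaw": -1},{"x": -0.1,"y": -0.47,"z": -0.3,"twist": 0,"jaw": -1},{"x": -0.1,"y": -0.47,"z": -0.3,"twist": 0,"jaw": -1},{"x": -0.1,"y": -0.47,"z": -0.3,"twist": 0,"jaw": -1},{"x": -0.1,"y": -0.47,"z": -0.3,"twist": 0,"jaw": -1}])

```text
t: 2.6
tool_pos: [0.4605, -0.3234, 0.2139]
ee_rot: [0.697, 0.717, 0.0, -0.0]
ft_force: [-0.3, 0.8, 0.5]
gripper_width: -0.0004
grasp_force: 0.0
```

```bash
python3 - <<'E'
from h import *
s=ctrl.get_state();print(s['t'],s['tool_pos'],s['ee_rot'],s['q'].round(2),s['ft_force'],ctrl.tip_reach)
E
```

```text
2.6 [ 0.46053904 -0.32341127  0.21385681] [ 6.96706355e-01  7.17356319e-01  2.63859646e-04 -3.10202483e-04] [ 0.09  0.43  0.58  1.92 -0.3   0.88  0.86] [-0.30576265  0.75145596  0.50099556] 0.0726
```

Call:
play_rows(series=[{"x": -0.017,"y": 0,"z": -0.2,"twist": 0,"jaw": -1},{"x": -0.017,"y": 0,"z": -0.35,"twist": 0,"jaw": -1},{"x": -0.017,"y": 0,"z": -0.45,"twist": 0,"jaw": -1},{"x": -0.017,"y": 0,"z": -0.45,"twist": 0,"jaw": -1},{"x": -0.017,"y": 0.1,"z": -0.45,"twist": 0,"jaw": -1}])

```text
t: 3.22
tool_pos: [0.4564, -0.2957, 0.0808]
ee_rot: [0.698, 0.716, 0.0, 0.002]
ft_force: [0.2, 0.7, -0.9]
gripper_width: -0.0
grasp_force: 0.0
```

```bash
python3 - <<'E'
from h import *
s=ctrl.get_state();print(s['t'],s['tool_pos'],s['ft_force'])
a=shot('side','s1.png');w=shot('wrist','w1.png')
c=cv2.resize(a[200:360,240:400,::-1],(480,480),interpolation=cv2.INTER_CUBIC)
cv2.imwrite('pics/c1.png',c)
E
```

```text
3.225 [ 0.45639027 -0.2956966   0.08081622] [ 0.17402928  0.68145189 -0.89297945]
```

View pics/c1.png

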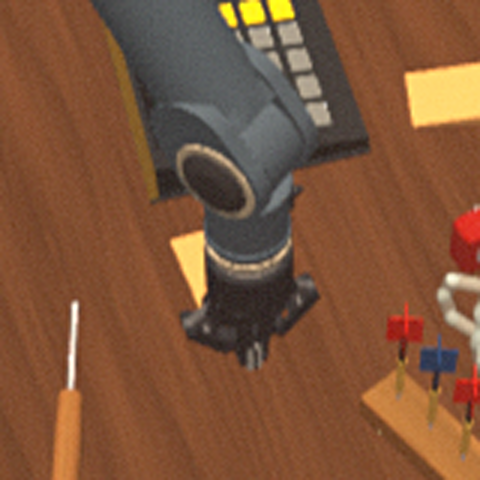

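Call:
play_rows(series=[{"x": 0,"y": 0.06,"z": 0,"twist": 0,"jaw": -1},{"x": 0,"y": 0.12,"z": 0,"twist": 0,"jaw": -1},{"x": 0,"y": 0.18,"z": 0,"twist": 0,"jaw": -1},{"x": 0,"y": 0.24,"z": 0,"twist": 0,"jaw": -1},{"x": 0,"y": 0.28,"z": 0,"twist": 0,"jaw": -1}])

```text
t: 3.95
tool_pos: [0.4551, -0.2086, 0.0789]
ee_rot: [0.697, 0.718, 0.0, -0.0]
ft_force: [-0.1, -0.4, -0.2]
gripper_width: -0.0001
grasp_force: 0.3
```

```bash
python3 - <<'E'
from h import *
s=ctrl.get_state();print(s['t'],s['tool_pos'],s['ft_force'])
a=shot('side','s2.png');w=shot('wrist','w2.png')
c=np.hstack([cv2.resize(a[180:330,230:380,::-1],(400,400),interpolation=cv2.INTER_CUBIC),cv2.resize(w[:,80:560,::-1],(400,400))])
cv2.imwrite('pics/c2.png',c)
E
```

```text
3.95 [ 0.45511187 -0.2086033   0.07889847] [-0.14402082 -0.44295406 -0.16206206]
```

View pics/c2.png

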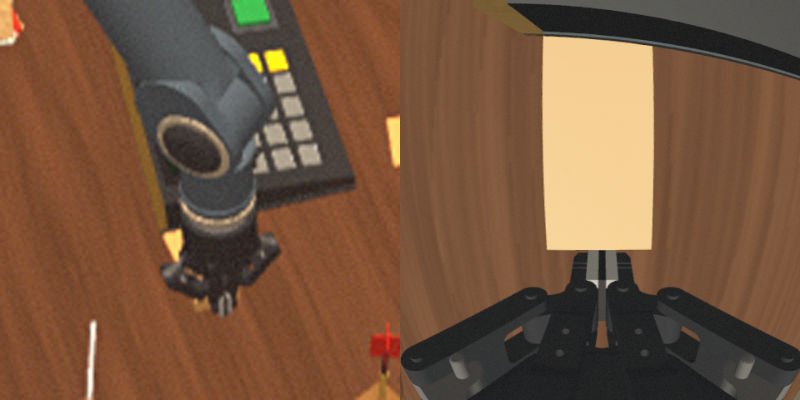

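The wrist view shows the wedge running straight under the scorer's edge, with its thick end at (600,250) centred on the fingers. I'll push on slowly and watch the force.

Call:
play_rows(series=[{"x": 0,"y": 0.02,"z": 0,"twist": 0,"jaw": -1},{"x": 0,"y": 0.04,"z": 0,"twist": 0,"jaw": -1},{"x": 0,"y": 0.06,"z": 0,"twist": 0,"jaw": -1},{"x": 0,"y": 0.08,"z": 0,"twist": 0,"jaw": -1}])

```text
t: 4.55
tool_pos: [0.4554, -0.1881, 0.0793]
ee_rot: [0.698, 0.716, -0.0, 0.002]
ft_force: [0.2, -4.7, -0.2]
gripper_width: 0.0004
grasp_force: 2.4
```

Call:
play_rows(series=[{"x": 0,"y": 0.01,"z": 0,"twist": 0,"jaw": -1},{"x": 0,"y": 0.02,"z": 0,"twist": 0,"jaw": -1},{"x": 0,"y": 0.03,"z": 0,"twist": 0,"jaw": -1}])

```text
t: 4.92
tool_pos: [0.4551, -0.1772, 0.079]
ee_rot: [0.697, 0.717, -0.0, 0.0]
ft_force: [-0.7, -4.5, 1.0]
gripper_width: 0.0002
grasp_force: 2.4
```

Call:
play_rows(series=[{"x": 0,"y": 0.01,"z": 0,"twist": 0,"jaw": -1},{"x": 0,"y": 0.02,"z": 0,"twist": 0,"jaw": -1}])

```text
t: 5.18
tool_pos: [0.4551, -0.1709, 0.079]
ee_rot: [0.697, 0.717, 0.0, 0.0]
ft_force: [-0.7, -5.4, 0.5]
gripper_width: -0.0001
grasp_force: 2.4
```

Call:
play_rows(series=[{"x": 0,"y": 0.007,"z": 0,"twist": 0,"jaw": -1},{"x": 0,"y": 0.007,"z": 0,"twist": 0,"jaw": -1}])

```text
t: 5.42
tool_pos: [0.4551, -0.1684, 0.0789]
ee_rot: [0.697, 0.717, 0.0, -0.0]
ft_force: [-0.2, -3.3, 0.6]
gripper_width: 0.0003
grasp_force: 1.6
```

Call:
play_rows(series=[{"x": 0,"y": 0.007,"z": 0,"twist": 0,"jaw": -1},{"x": 0,"y": 0.007,"z": 0,"twist": 0,"jaw": -1}])

```text
t: 5.68
tool_pos: [0.4551, -0.1666, 0.0789]
ee_rot: [0.697, 0.717, 0.0, -0.0]
ft_force: [0.1, -3.3, 0.6]
gripper_width: -0.0002
grasp_force: 1.8
```

Call:
play_rows(series=[{"x": 0,"y": 0.007,"z": 0,"twist": 0,"jaw": -1},{"x": 0,"y": 0.007,"z": 0,"twist": 0,"jaw": -1}])

```text
t: 5.92
tool_pos: [0.4551, -0.1646, 0.0789]
ee_rot: [0.697, 0.717, 0.0, -0.0]
ft_force: [0.1, -3.2, 0.9]
gripper_width: -0.0002
grasp_force: 1.9
```

Call:
play_rows(series=[{"x": 0,"y": 0.007,"z": 0,"twist": 0,"jaw": -1},{"x": 0,"y": 0.007,"z": 0,"twist": 0,"jaw": -1}])

```text
t: 6.18
tool_pos: [0.4551, -0.1624, 0.0789]
ee_rot: [0.697, 0.717, 0.0, -0.0]
ft_force: [0.3, -4.2, 0.9]
gripper_width: -0.0001
grasp_force: 1.9
```

Call:
play_rows(series=[{"x": 0,"y": 0.007,"z": 0,"twist": 0,"jaw": -1},{"x": 0,"y": 0.007,"z": 0,"twist": 0,"jaw": -1}])

```text
t: 6.42
tool_pos: [0.4551, -0.1603, 0.0789]
ee_rot: [0.697, 0.717, 0.0, -0.0]
ft_force: [-0.4, -3.3, 0.7]
gripper_width: 0.0
grasp_force: 1.9
```

Call:
play_rows(series=[{"x": 0,"y": 0.007,"z": 0,"twist": 0,"jaw": -1},{"x": 0,"y": 0.007,"z": 0,"twist": 0,"jaw": -1}])

```text
t: 6.68
tool_pos: [0.4551, -0.1584, 0.0789]
ee_rot: [0.697, 0.717, 0.0, 0.0]
ft_force: [0.4, -4.3, 0.3]
gripper_width: 0.0003
grasp_force: 2.3
```

Call:
play_rows(series=[{"x": 0,"y": 0.007,"z": 0,"twist": 0,"jaw": -1},{"x": 0,"y": 0.007,"z": 0,"twist": 0,"jaw": -1}])

```text
t: 6.92
tool_pos: [0.4552, -0.157, 0.079]
ee_rot: [0.697, 0.717, -0.0, 0.001]
ft_force: [-0.2, -5.7, -0.2]
gripper_width: -0.0002
grasp_force: 3.0
```

```bash
python3 - <<'E'
from h import *
s=ctrl.get_state();print(s['t'],s['tool_pos'],s['ft_force'])
a=shot('top','t3.png');w=shot('wrist','w3.png')
m=optics.camera_model('wrist')
def wr(uv,z):
    uv=np.atleast_2d(uv).astype(float); v=np.c_[(uv[:,0]-m['cx'])/m['fx'],(uv[:,1]-m['cy'])/m['fy']]
    th=np.hypot(*v.T)[:,None]; d=np.c_[np.sin(th)*v/th,np.cos(th)]
    d=R.from_quat(m['orientation']).apply(d);o=np.array(m['xyz']);return o+d*((z-o[2])/d[:,2])[:,None]
hsv=cv2.cvtColor(w,cv2.COLOR_RGB2HSV);k=cv2.inRange(hsv,(10,40,200),(35,160,255))
cs,_=cv2.findContours(k,0,1);c=max(cs,key=cv2.contourArea).reshape(-1,2);W=wr(c,.017)
print('back y',W[:,1].min(),'x at back',W[W[:,1]<W[:,1].min()+.004][:,0].min(),W[W[:,1]<W[:,1].min()+.004][:,0].max())
# scorer motion: green key & yellow keys
for f in('top0.png','t3.png'):
    h=cv2.cvtColor(cv2.imread('pics/'+f),cv2.COLOR_BGR2HSV)[150:300,200:345]
    for lo,hi in(((45,120,80),(85,255,255)),((24,200,150),(34,255,255))):
        k=cv2.inRange(h,lo,hi);M=cv2.moments(k,True);print(f,M['m00'],(M['m10']/M['m00']).__round__(2),(M['m01']/M['m00']).__round__(2))
cv2.imwrite('pics/c3.png',np.hstack([cv2.resize(a[180:300,200:350,::-1],(400,320),interpolation=cv2.INTER_CUBIC),cv2.resize(w[:,:,::-1],(400,320))]))
E
```

```text
6.925 [ 0.45515077 -0.15696879  0.07895284] [-0.15627403 -5.74992576 -0.24764635]
back y -0.14840905738804916 x at back 0.42649056745112357 0.47738457080768176
top0.png 165.0 47.32 62.98
top0.png 18.0 73.28 72.0
t3.png 164.0 47.08 62.51
t3.png 38.0 72.53 73.05
```

View pics/c3.png

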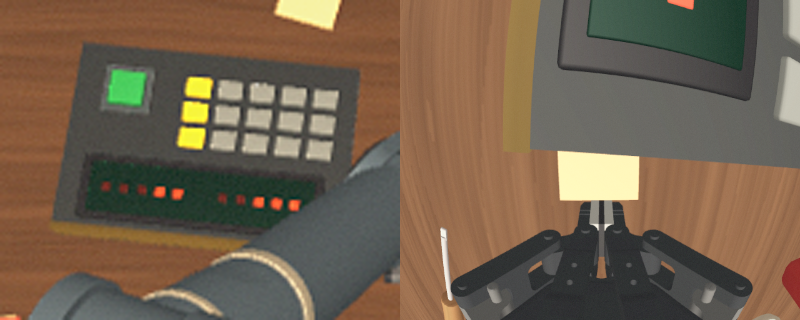

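The thick end is at y = -0.148, so the wedge's middle is about 20 mm short of the foot. The force is starting to rise, so one more nudge.

Call:
play_rows(series=[{"x": 0,"y": 0.005,"z": 0,"twist": 0,"jaw": -1},{"x": 0,"y": 0.005,"z": 0,"twist": 0,"jaw": -1},{"x": 0,"y": 0.005,"z": 0,"twist": 0,"jaw": -1}])

```text
t: 7.4
tool_pos: [0.4552, -0.1561, 0.079]
ee_rot: [0.697, 0.717, -0.0, 0.001]
ft_force: [0.4, -7.1, -0.7]
gripper_width: 0.0001
grasp_force: 3.7
```

Call:
play_rows(series=[{"x": 0,"y": 0.004,"z": 0,"twist": 0,"jaw": -1},{"x": 0,"y": 0.004,"z": 0,"twist": 0,"jaw": -1},{"x": 0,"y": 0.004,"z": 0,"twist": 0,"jaw": -1}])

```text
t: 7.78
tool_pos: [0.4552, -0.1555, 0.079]
ee_rot: [0.697, 0.717, -0.001, 0.002]
ft_force: [0.5, -8.9, -1.5]
gripper_width: 0.0001
grasp_force: 4.4
```

The force is 7 to 9 N, so all four corners are bearing. I'll back off and rise.

Call:
play_rows(series=[{"x": 0,"y": -0.05,"z": 0,"twist": 0,"jaw": -1},{"x": 0,"y": -0.2,"z": 0,"twist": 0,"jaw": -1},{"x": 0,"y": -0.25,"z": 0.2,"twist": 0,"jaw": -1},{"x": 0,"y": -0.25,"z": 0.4,"twist": 0,"jaw": -1},{"x": 0,"y": -0.25,"z": 0.5,"twist": 0,"jaw": -1}])

```text
t: 8.4
tool_pos: [0.4555, -0.2287, 0.2314]
ee_rot: [0.697, 0.717, 0.001, 0.0]
ft_force: [0.2, 0.3, -0.1]
gripper_width: 0.0
grasp_force: 0.0
```

```bash
python3 - <<'E'
from h import *
s=ctrl.get_state();print(s['t'],s['tool_pos'],s['ft_force'])
a=shot('side','s4.png');t=shot('top','t4.png')
for n,im in(('side',a),('top',t)):
    h=cv2.cvtColor(im,cv2.COLOR_RGB2HSV);y0,y1,x0,x1=(140,280,260,370)if n=='side' else(180,290,210,345)
    k=cv2.inRange(h,(45,120,80),(85,255,255));k[:y0]=0;k[y1:]=0;k[:,:x0]=0;k[:,x1:]=0
    M=cv2.moments(k,True);print(n,M['m00'],ray2plane(n,(M['m10']/M['m00'],M['m01']/M['m00']),.066))
    k=cv2.inRange(h,(15,60,180),(35,170,255))
    for c in cv2.findContours(k,0,1)[0]:
        if cv2.contourArea(c)>60:
            w=ray2plane(n,cv2.boxPoints(cv2.minAreaRect(c)),.016)
            if abs(w[:,0].mean()-.455)<.04 and abs(w[:,1].mean()+.13)<.05:print(w.round(4).tolist())
cv2.imwrite('pics/c4.png',np.hstack([cv2.resize(a[160:310,250:400,::-1],(400,400),interpolation=cv2.INTER_CUBIC),cv2.resize(t[180:300,210:330,::-1],(400,400),interpolation=cv2.INTER_CUBIC)]))
E
```

```text
8.4 [ 0.4554883  -0.22873083  0.23143561] [ 0.16551338  0.26737739 -0.12760133]
side 5.0 [[0.62371678 0.12871379 0.066     ]]
[[0.427, -0.0895, 0.016], [0.4807, -0.0857, 0.016], [0.4777, -0.1407, 0.016], [0.425, -0.144, 0.016]]
top 164.0 [[0.60963806 0.14682989 0.066     ]]
[[0.4781, -0.0997, 0.016], [0.4791, -0.1456, 0.016], [0.4271, -0.1466, 0.016], [0.426, -0.101, 0.016]]
```

View pics/c4.png

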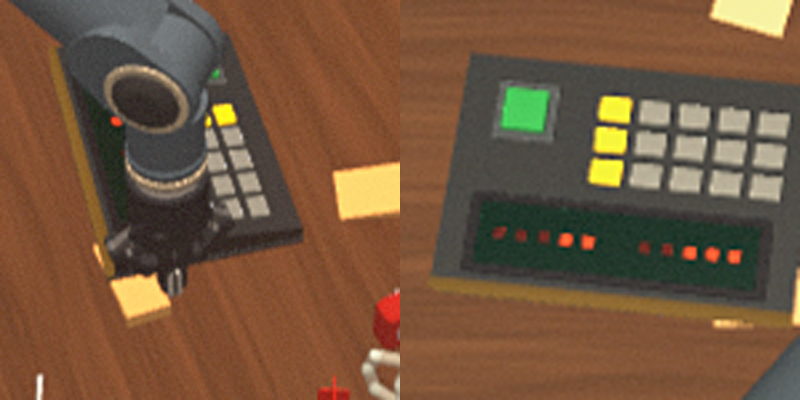

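The wedge is seated under the foot, with its thick end at (140,310) in the left panel. The green key is at (525,110) in the right panel, which is (0.609,0.148) in the world frame. Moving over it.

Call:
play_rows(series=[{"x": 0.25,"y": 0.63,"z": 0,"twist": 0,"jaw": -1},{"x": 0.25,"y": 0.63,"z": 0,"twist": 0,"jaw": -1},{"x": 0.25,"y": 0.63,"z": 0,"twist": 0,"jaw": -1},{"x": 0.25,"y": 0.63,"z": 0,"twist": 0,"jaw": -1}])

```text
t: 9.0
tool_pos: [0.5304, -0.0339, 0.2272]
ee_rot: [0.694, 0.72, -0.0, -0.002]
ft_force: [1.0, -0.1, -0.2]
gripper_width: 0.0001
grasp_force: 0.0
```

Call:
play_rows(series=[{"x": 0.26,"y": 0.626,"z": 0,"twist": 0,"jaw": -1},{"x": 0.26,"y": 0.626,"z": 0,"twist": 0,"jaw": -1},{"x": 0.26,"y": 0.626,"z": -0.2,"twist": 0,"jaw": -1},{"x": 0.26,"y": 0.626,"z": -0.23,"twist": 0,"jaw": -1},{"x": 0.26,"y": 0.626,"z": -0.23,"twist": 0,"jaw": -1}])

```text
t: 9.62
tool_pos: [0.6059, 0.1503, 0.1557]
ee_rot: [0.695, 0.719, -0.003, -0.002]
ft_force: [-0.0, -1.3, -0.9]
gripper_width: 0.0003
grasp_force: 0.0
```

```bash
python3 - <<'E'
from h import *
s=ctrl.get_state();print(s['t'],s['tool_pos'],s['ft_force'])
w=shot('wrist','w5.png');cv2.imwrite('pics/c5.png',w[:,:,::-1])
E
```

```text
9.625 [0.60589122 0.15027004 0.15571019] [-0.02690676 -1.2616601  -0.91846475]
```

View pics/c5.png

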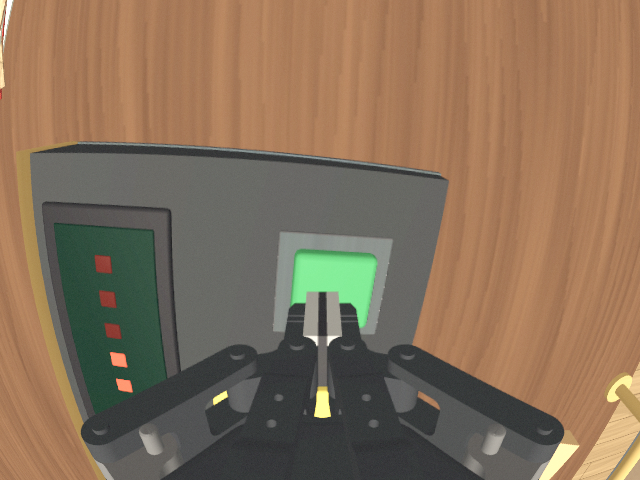

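The wrist view has the tips at (323,293), over the green key centred at (335,287). I'll shift about 4 mm in +x and press in small steps.

Call:
play_rows(series=[{"x": 0.012,"y": -0.005,"z": -0.02,"twist": 0,"jaw": -1},{"x": 0.012,"y": -0.005,"z": -0.04,"twist": 0,"jaw": -1},{"x": 0.012,"y": -0.005,"z": -0.04,"twist": 0,"jaw": -1}])

```text
t: 10.05
tool_pos: [0.6115, 0.1456, 0.148]
ee_rot: [0.697, 0.717, -0.0, -0.0]
ft_force: [0.5, 0.3, -0.0]
gripper_width: -0.0002
grasp_force: 0.0
```

Call:
play_rows(series=[{"x": 0,"y": 0,"z": -0.01,"twist": 0,"jaw": -1},{"x": 0,"y": 0,"z": -0.01,"twist": 0,"jaw": -1}])

```text
t: 10.3
tool_pos: [0.6116, 0.1466, 0.1449]
ee_rot: [0.697, 0.717, 0.0, -0.0]
ft_force: [-0.1, 1.0, -0.7]
gripper_width: 0.0
grasp_force: 0.0
```

Call:
play_rows(series=[{"x": 0,"y": 0,"z": -0.007,"twist": 0,"jaw": -1},{"x": 0,"y": 0,"z": -0.007,"twist": 0,"jaw": -1}])

```text
t: 10.55
tool_pos: [0.6116, 0.1467, 0.1427]
ee_rot: [0.697, 0.717, -0.0, -0.0]
ft_force: [0.3, -0.0, -0.7]
gripper_width: -0.0
grasp_force: 0.0
```

Tips are at z = 70 mm. Continuing down.

Call:
play_rows(series=[{"x": 0,"y": 0,"z": -0.01,"twist": 0,"jaw": -1},{"x": 0,"y": 0,"z": -0.01,"twist": 0,"jaw": -1}])

```text
t: 10.8
tool_pos: [0.6115, 0.1466, 0.1395]
ee_rot: [0.697, 0.717, -0.0, -0.0]
ft_force: [-0.5, -0.0, 0.0]
gripper_width: -0.0001
grasp_force: 0.0
```

Call:
play_rows(series=[{"x": 0,"y": 0,"z": -0.007,"twist": 0,"jaw": -1},{"x": 0,"y": 0,"z": -0.007,"twist": 0,"jaw": -1}])

```text
t: 11.05
tool_pos: [0.6117, 0.1467, 0.1379]
ee_rot: [0.697, 0.717, 0.0, -0.0]
ft_force: [-0.5, -0.9, 2.0]
gripper_width: -0.0002
grasp_force: 1.0
```

Call:
play_rows(series=[{"x": 0,"y": 0,"z": -0.007,"twist": 0,"jaw": -1},{"x": 0,"y": 0,"z": -0.007,"twist": 0,"jaw": -1}])

```text
t: 11.3
tool_pos: [0.6116, 0.1467, 0.1357]
ee_rot: [0.697, 0.717, 0.0, -0.0]
ft_force: [-2.1, 0.6, 3.9]
gripper_width: -0.0
grasp_force: 1.7
```

Call:
play_rows(series=[{"x": 0,"y": 0,"z": -0.007,"twist": 0,"jaw": -1},{"x": 0,"y": 0,"z": -0.007,"twist": 0,"jaw": -1}])

```text
t: 11.55
tool_pos: [0.6115, 0.1467, 0.1335]
ee_rot: [0.697, 0.717, -0.0, -0.0]
ft_force: [-2.6, 0.0, 5.4]
gripper_width: 0.0001
grasp_force: 2.3
```

Call:
play_rows(series=[{"x": 0,"y": 0,"z": -0.005,"twist": 0,"jaw": -1},{"x": 0,"y": 0,"z": -0.005,"twist": 0,"jaw": -1}])

```text
t: 11.8
tool_pos: [0.6116, 0.1467, 0.1332]
ee_rot: [0.697, 0.717, 0.0, -0.001]
ft_force: [-5.0, -0.5, 11.3]
gripper_width: 0.0
grasp_force: 5.5
```

The key bottomed, with the force jumping to 11 N. Releasing.

Call:
play_rows(series=[{"x": 0,"y": 0,"z": 0.02,"twist": 0,"jaw": -1},{"x": 0,"y": 0,"z": 0.1,"twist": 0,"jaw": -1},{"x": 0,"y": 0.2,"z": 0.4,"twist": 0,"jaw": -1},{"x": 0,"y": 0.4,"z": 0.5,"twist": 0,"jaw": -1},{"x": 0,"y": 0.5,"z": 0.5,"twist": 0,"jaw": -1}])

```text
t: 12.42
tool_pos: [0.6127, 0.2878, 0.2803]
ee_rot: [0.698, 0.716, 0.002, 0.001]
ft_force: [0.2, 0.2, -0.2]
gripper_width: -0.0002
grasp_force: 0.0
```

```bash
python3 - <<'E'
from h import *
s=ctrl.get_state();print(s['t'],s['tool_pos'],s['ft_force'])
a=shot('side','s6.png');t=shot('top','t6.png')
cv2.imwrite('pics/c6.png',np.hstack([cv2.resize(a[160:310,250:400,::-1],(400,400),interpolation=cv2.INTER_CUBIC),cv2.resize(t[180:330,220:400,::-1],(400,400),interpolation=cv2.INTER_CUBIC)]))
E
```

```text
12.425 [0.61269306 0.28776113 0.28030802] [ 0.19628588  0.21985209 -0.16744476]
```

View pics/c6.png

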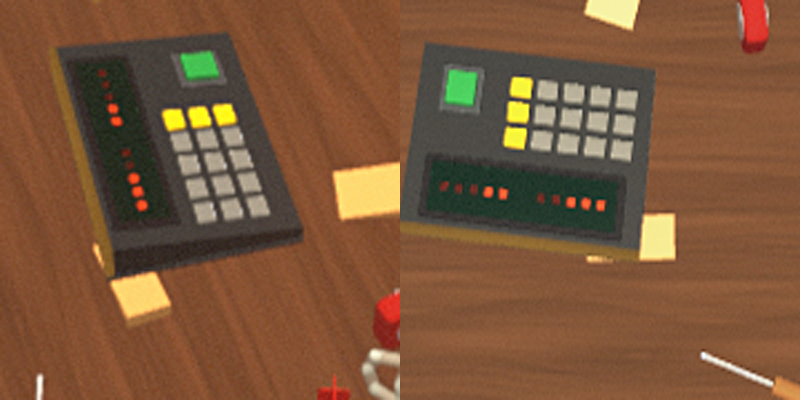

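The final view shows the wedge in place at (140,295) left and (657,237) right, with the key back up and nothing else disturbed. The key bottomed after about 5 mm with no rock. Handing in.

```bash
python3 -c "
from plant import ctrl;print(ctrl.finish_job())"
```

```text
the job is handed in; nothing more can be done
None
```

I pushed the wedge in until the force rose to 7–9 N, the range given for all four corners bearing. I then pressed the green key to its stop without rocking, left the wedge in place and handed the job in; no verdict came back, and I judged level by force and key travel, not by measuring the tilt.

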